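# Turn the forming bar over on the V-rest and load it in the strap jig

### The job

Take the headed steel bar from the tool block, set it down in the sloping V-rest with its head at the upper end and its foot down by the stop plate, and let go of it there. Then take it again across its middle, as one holds a rod from the side, and lay it level in the strap-forming cradle, head in the wider slot, bottomed in both slots between the two end plates, and let go. Leave everything else where it is.

Things in the scene. Friction and masses are not known exactly. Their poses are not given: they have to be found in the camera images.
- bar: The forming bar: plain steel rod 160 mm long, 0.19 to 0.30 kg. Shaft 14 mm diameter for 120 mm from the foot, then a 20 mm diameter head for the last 40 mm. Centre of mass 92 mm from the foot. Origin: centre of the foot's end face; own z runs along the axis to the head. Starts upright (within 3 degrees), foot down, in any one of the tool block's holes, its upper 65 mm above the block
- bar_head (a point): Centre of the end face of the bar's head, on the bar's axis 160 mm from the foot
- holder: Fixed wooden tool block, 60 mm (own x) by 160 mm (own y) by 105 mm high, with three holes, 18 mm diameter and 95 mm deep, in a row at own y = -50, 0 and +50 mm, each holding one tool. Origin: centre of the underside on the table; its yaw varies
- drift: Bystander in another hole of the tool block: a plain 14 mm steel rod without a head, 145 mm long, upright, top 50 mm above the block. Origin: centre of its foot
- awl: Bystander in another hole of the tool block: a 14 mm steel shank with a dark wooden bulb on top, bulb 28 mm wide and 36 mm high, 151 mm in all, top 56 mm above the block. Origin: centre of its foot
- vrest: Fixed aluminium V-rest on a dark base 75 (own x) by 170 mm (own y). Two 90 degree V-yokes, 34 mm wide at the mouth, hold the bar's shaft, sloping at 45 degrees, rising towards own +y. Along the bar from its foot the yokes (10 mm thick) are centred at 30 and 103 mm; between them the bar is free to grip and the spine beneath is 32 mm from the axis. Origin: centre of underside
- vrest_foot (a point): Where the centre of the bar's foot lies when it rests in the V-rest: 36 mm above the table, own y = -57 mm of the V-rest. 1 mm lower along the slope is the stop plate, 26 mm wide, reaching 4 mm past the bar's axis. A released bar stays put or slides down to the stop
- vrest_head (a point): Where the centre of the head's end face lies when the bar rests in the V-rest: 149 mm above the table, own y = +57 mm of the V-rest. The head overhangs free past the upper yoke; the yokes' rims stand about 7 mm higher than the bar's axis, square to the slope
- cradle: Fixed strap-forming cradle: plywood base 80 (own x) by 200 (own y) by 10 mm, two dark steel cheeks 10 mm thick with open-topped slots, and two end plates 88 mm high with inner faces at own y = -85 and +85 mm (5 mm of play at each end of the bar). The loaded bar lies level along own y, head to own +y. Between the cheeks (own y -45 to +55) nothing else rises above 10 mm. Origin: centre of underside
- cradle_foot (a point): Where the centre of the bar's foot lies when it is loaded and centred in the cradle: own y = -80 mm, 55 mm above the table. The shaft's cheek stands at own y = -50 mm, slot 18 mm wide with flared mouth, top about 77 mm above the table
- cradle_head (a point): Where the centre of the head's end face lies when the bar is loaded and centred in the cradle: own y = +80 mm, 55 mm above the table. The head's cheek stands at own y = +60 mm, slot 24 mm wide with flared mouth, top about 77 mm above the table
- pliers: Bystander: pliers with blue handles lying flat, about 170 mm by 65 mm by 16 mm. Origin: between the handles, on the table, 100 mm behind the nose tip
- jar: Bystander: amber glass jar with steel cap, 64 mm wide, 100 mm high. Origin: centre of its underside
- gluecup: Bystander: white plastic cup, 64 mm wide, 85 mm high. Origin: centre of its underside
- spool: Bystander: upright wooden thread spool, 48 mm wide, 50 mm high. Origin: centre of its underside
- mallet: Bystander: small wooden mallet lying down, head 45 by 80 by 50 mm, handle 22 mm thick reaching to 150 mm from the head's centre along own -x. Origin: centre of the head's underside
- block: Bystander: dark wooden block, 50 by 35 by 30 mm. Origin: centre of its underside

How it is judged:
By the outcome, as a careful person would: the job done as asked, in the order asked, and still so for the second after the job is handed in, with the robot touching nothing.
It also fails if it takes over 51 s, if anything falls off the work surface, if the arm or the gripper's body presses on something with over 40 N, if the wrist force passes 120 N, or if a joint passes its speed limit or range.

### The arm

A 6-joint arm with a two-finger parallel gripper is mounted at the origin on the work surface. World frame = base frame: x ahead of the robot, y to its left, z up, the work surface at z = 0. Lengths are in mm, angles in rad, forces in N, time in s.
With the tool pointing down it reaches from about 300 to 775 mm from the base axis. Payload 14.6 kg.
Tool frame: the origin (TCP) lies midway between the tips of the shut fingers; the grasp point (between the pads) lies 19 mm behind it; z points along the fingers, y is the line along which they close (so a half turn about z gives the same grasp; the last joint's range is limited). The gripper opens to 94 mm and grips with 3 to 60 N. Pads are 16 mm wide; open, the fingers measure 119 mm over their backs; the gripper's body (75 mm by 177 mm) begins 78 mm behind the grasp point.
Start: joints at [-1.379, 0.3, 1.521, -0, 1.321, -0.067], TCP at [140.75, -531.675, 205.446] pointing down, gripper open.
Joint ranges: [-3.03, 3.03], [-0.79, 2.21], [0.23, 2.52], [-1.04, 4.18], [0, 3.07], [-2.55, 2.55]. Speed limits (rad/s): [2.22, 2.22, 2.57, 3.14, 3.14, 3.14].

### API

Orientations are given as [roll, pitch, yaw] about the fixed x, y, z axes, in that order (R = Rz(yaw) Ry(pitch) Rx(roll)).
In Python, from cell import manip, camera gives the robot as it stands.
- The arm moves only by the tool move_arm, never from a script. Its arguments are lists of equal length, an entry for each row: "dp": the shift along the world's x, y, z in mm, a list of three; "rotation": the turn, a rotation vector about the world's x, y, z in rad, a list of three; "hand": the opening, from 0 (shut) to 1 (fully open). A call has 1 to 10 rows; each row shifts and turns the commanded pose from where the row before left it; what a row does not reach is not made up. A row lasts 1/8 s, in which the tool goes at most 62.5 mm and 10.7 degrees, less where a joint would pass 70% of its speed; a pose out of reach is approached as far as the arm can. A call with a gripper value outside its range is refused whole. The fingers move at their own pace and stop on an object; "newtons" is the grip in N (left out, the last holds). Time passes only in rows, so rows that do not move let the fingers close. It gives the time, the measured TCP pose, the force, the opening and the grip force at its end, in the units of the state.
- manip.read_state(): the state, without advancing time (a new reading comes with each control period).
- camera(name): name is "scene" or "top" or "wrist"; returns a dict with "image" (420x560x3 uint8, red, green, blue), "fx", "fy", "cx", "cy" (pixels), "k1" (the pictures are not rectified: a ray, as slopes to the right and down, at radius r is drawn at 1 + k1 r^2 times it, then the intrinsics apply), "R" (3x3) and "t" (3): a world point X has camera coordinates R X + t; the wrist camera has in their place "mount" (4x4, takes a point from camera to tool coordinates, whose origin is the TCP and whose axes are the flange's). Camera axes: x right, y down, z forward; pixel columns grow to the right and rows downward; lengths in mm; the calibration is good to about 2 mm. A picture is of the moment at which its call begins: read the wrist's pose just before it. There is no depth.
- manip.sign_off(): hands the job in; it is judged then, once.
The state is a dict: "clock": time; "joints": joint angles; "qd": joint speeds; "effort": joint torques, N m; "eef_pos": TCP position; "eef_rot": TCP orientation; "wrist_force": force on the tool from outside, world axes, zero at the start; "moment": the same for the moment, N m; "finger_gap": finger opening in mm; "finger_force": force on a finger pad.
Only numpy, scipy, OpenCV 4.12 (cv2) and the standard library are available. Lean on these libraries where they do the work, as an engineer would, in place of code of your own. Each camera call takes 0.05 s, during which the arm holds its last target. There are 200 camera calls.

## Working session

There is one attempt and no reset: what is moved stays moved. The work goes in short steps, Python scripts to look and compute and a tool call to move; the robot and the scene stay as the last step left them, time stands still between calls to the robot, and variables do not carry over. Pictures are saved under pics/ and viewed, at most 10 in all, crops included, and the job is handed in when it is done.

Besides the shell and the picture viewer there is one more tool, called after "Emit:" as a command line: name --argument value ..., lists and objects as JSON in quotes. move_arm: Moves the arm, as the interface text tells. Its arguments: {"type":"object","properties":{"dp":{"type":"array","items":{"type":"array","items":{"type":"number"}}},"rotation":{"type":"array","items":{"type":"array","items":{"type":"number"}}},"hand":{"type":"array","items":{"type":"number"}},"newtons":{"type":"number"}},"required":["dp","rotation","hand"]}

```bash
mkdir -p pics; ls
python3 - <<'E'
from cell import manip,camera
import cv2,numpy as np
s=manip.read_state(); print(s)
for n in ("scene","top"):
    c=camera(n); cv2.imwrite(f"pics/{n}0.png",c["image"][:,:,::-1]); print({k:v for k,v in c.items() if k!="image"})
E
```

```text
pics
{'clock': 0.0, 'joints': array([-1.37860684e+00,  3.00455088e-01,  1.52154967e+00,  2.64097959e-05,
        1.32071420e+00, -6.66201436e-02]), 'qd': array([ 1.32050882e-04,  5.50450219e-06,  7.86856445e-04, -1.36006464e-03,
        2.36474029e-04,  7.47029108e-06]), 'effort': array([ 1.64841826e-03, -5.31810236e+01, -3.52738953e+01,  7.09558278e-02,
        2.43069429e-02, -8.50097626e-05]), 'eef_pos': array([ 140.70622254, -531.43526165,  204.9084035 ]), 'eef_rot': array([-3.14047054e+00, -1.00503702e-04,  2.58803027e-01]), 'wrist_force': array([ 0.3034142 ,  0.18988478, -0.3646022 ]), 'moment': array([-0.02159091,  0.03473443,  0.01386861]), 'finger_force': 0.0, 'finger_gap': 93.76081429429489}
{'fx': 384.2815529215308, 'fy': 384.2815529215308, 'cx': 280.3560598013014, 'cy': 212.65781791812645, 'k1': -0.07241024417983763, 'R': array([[-0.86136934,  0.50732587, -0.02575516],
       [ 0.29382384,  0.45623087, -0.83995294],
       [-0.41437955, -0.73107719, -0.54204772]]), 't': array([ 485.77453853,  -68.97496119, 1360.43968216])}
{'fx': 445.05109320091424, 'fy': 445.05109320091424, 'cx': 277.95277776559783, 'cy': 206.82727236942716, 'k1': -0.03666792029419874, 'R': array([[-0.02614767, -0.99956634, -0.01354373],
       [-0.99838926,  0.02679448, -0.0500094 ],
       [ 0.05035061,  0.01221429, -0.99865691]]), 't': array([  29.93150195,  567.10435883, 1143.57607176])}
```

View pics/scene0.png

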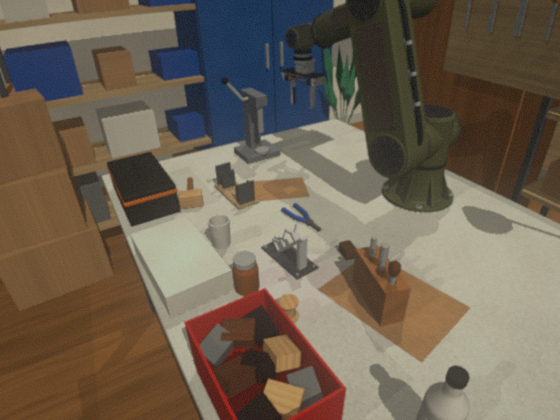

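View pics/top0.png

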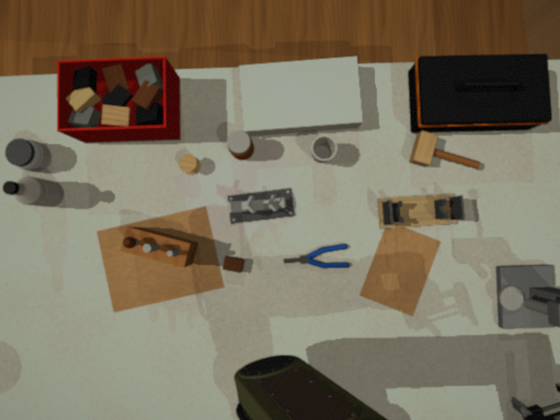

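The scene picture shows the arm, the tool block (scene ~(378,285)), V-rest (~(290,250)) and cradle (~(237,190)). The top picture shows the block with three tools at (128,242), (148,246), (172,252), the V-rest at (262,205) and the cradle at (420,210). I'll enlarge these.

Run:
```python
import cv2,numpy as np
s=cv2.imread("pics/scene0.png");t=cv2.imread("pics/top0.png")
def c(im,x,y,w=100,h=75): return cv2.resize(im[y:y+h,x:x+w],(400,300),interpolation=cv2.INTER_CUBIC)
m=np.vstack([np.hstack([c(t,105,215),c(t,212,168)]),np.hstack([c(t,370,172),c(s,335,230)])])
m=cv2.convertScaleAbs(m,alpha=1.5)
cv2.imwrite("pics/mos.png",m)
```

```text
(no output)
```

View pics/mos.png

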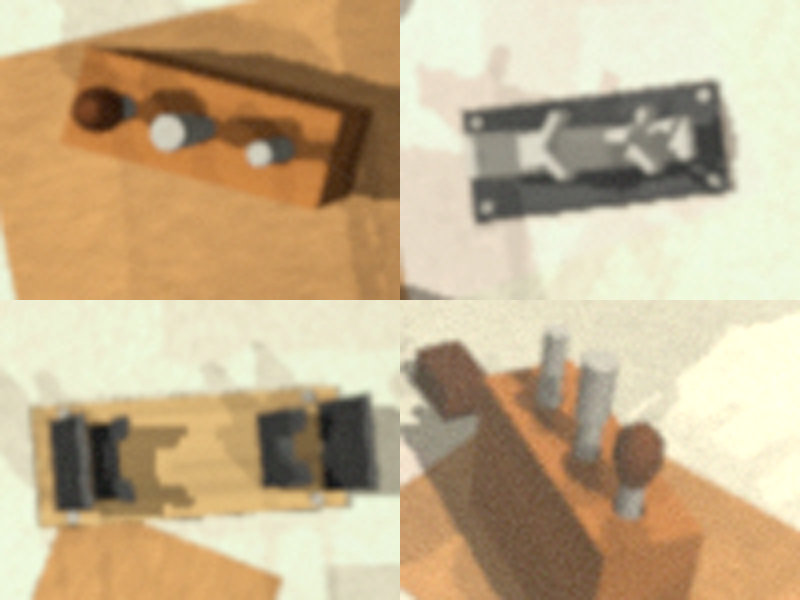

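The mosaic shows the bar is the middle tool, the one with the white head top (top px (147,248), scene px (385,245)). The drift is to its right and the awl to its left. The cradle's wider cheek and the V-rest's rising end need a closer look. I'll write helpers and triangulate.

```bash
cat > h.py <<'E'
import numpy as np,cv2
from scipy.spatial.transform import Rotation as Ro
from cell import manip,camera
def grab(name,fn=None):
    s=manip.read_state(); c=camera(name)
    if "mount" in c:
        T=np.eye(4); T[:3,:3]=Ro.from_euler("xyz",s["eef_rot"]).as_matrix(); T[:3,3]=s["eef_pos"]
        T=np.linalg.inv(T@np.array(c["mount"])); c["R"]=T[:3,:3]; c["t"]=T[:3,3]
    if fn:
        cv2.imwrite(f"pics/{fn}.png",c["image"][:,:,::-1])
        np.savez(f"pics/{fn}.npz",**{k:c[k] for k in("fx","fy","cx","cy","k1","R","t")})
    return c
def ray(c,p):
    d=np.array([(p[0]-c["cx"])/c["fx"],(p[1]-c["cy"])/c["fy"]]); u=d.copy()
    for _ in range(20): u=d/(1+c["k1"]*(u@u))
    v=c["R"].T@np.r_[u,1]; return -c["R"].T@c["t"],v/np.linalg.norm(v)
def on(c,p,z):
    o,v=ray(c,p); return o+v*(z-o[2])/v[2]
def tri(*cp):
    A=np.zeros((3,3));b=np.zeros(3);rs=[ray(c,p) for c,p in cp]
    for o,v in rs: M=np.eye(3)-np.outer(v,v);A+=M;b+=M@o
    X=np.linalg.solve(A,b); return X,[round(float(np.linalg.norm(np.cross(X-o,v))),1) for o,v in rs]
def proj(c,X):
    q=c["R"]@np.array(X,float)+c["t"];u=q[:2]/q[2];u=u*(1+c["k1"]*(u@u));return np.array([u[0]*c["fx"]+c["cx"],u[1]*c["fy"]+c["cy"]])
E
python3 - <<'E'
from h import *
t=grab("top","top1");s=grab("scene","scene1");w=grab("wrist")
np.set_printoptions(precision=1,suppress=True)
print(w["mount"],w["fx"])
print("bar",tri((t,(147,248)),(s,(385-.5,245-4))))
print("drift",tri((t,(170,253)),(s,(335+155/4,230+32/4))))
print("vrest base corners",[on(t,p,12) for p in ((212+72/4,168+105/4),(212+318/4,168+82/4),(212+335/4,168+190/4),(212+75/4,168+220/4))])
print("cradle base",[on(t,p,10) for p in ((370+35/4,172+105/4),(370+338/4,172+88/4),(370+350/4,172+203/4),(370+40/4,172+225/4))])
E
```

```text
[[  -0.    -1.    -0.3   81.2]
 [   1.    -0.    -0.    -0.3]
 [   0.    -0.3    1.  -178.7]
 [   0.     0.     0.     1. ]] 328.1278742367108
bar (array([474.7, 309. , 177.4]), [0.3, 0.3])
drift (array([461.3, 263.6, 151.9]), [0.1, 0.1])
vrest base corners [array([604.1, 139.5,  12. ]), array([614.8, -21.7,  12. ]), array([544. , -30.8,  12. ]), array([528.9, 139.1,  12. ])]
cradle base [array([ 583.3, -248.8,   10. ]), array([ 589.1, -447.8,   10. ]), array([ 513.8, -452.2,   10. ]), array([ 505. , -249.1,   10. ])]
```

Emit:
move_arm --dp '[[44,18,3],[45,18,3],[45,18,3],[45,18,3],[45,18,3],[45,18,3],[45,18,3],[45,18,2],[45,18,2],[45,20,0]]' --rotation '[[0,0,-0.026],[0,0,-0.026],[0,0,-0.026],[0,0,-0.026],[0,0,-0.026],[0,0,-0.026],[0,0,-0.026],[0,0,-0.026],[0,0,-0.026],[0,0,-0.026]]' --hand '[1,1,1,1,1,1,1,1,1,1]'

```text
clock: 1.5
eef_pos: [591.1, -349.0, 230.4]
eef_rot: [3.142, 0.0, -0.002]
wrist_force: [0.2, -0.3, 0.1]
finger_gap: 94.2
finger_force: 0.0
```

Run:
```python
from h import *
w=grab("wrist","w1");print(manip.read_state()["eef_pos"],manip.read_state()["eef_rot"])
```

```text
[ 595.03087567 -345.52361255  229.43990558] [-3.14024148e+00 -1.15443423e-04 -1.24342851e-05]
```

Emit:
move_arm --dp '[[0,50,0],[0,50,0],[0,50,0],[0,50,0],[0,0,0]]' --rotation '[[0,0,0],[0,0,0],[0,0,0],[0,0,0],[0,0,0]]' --hand '[1,1,1,1,1]'

```text
clock: 2.17
eef_pos: [589.9, -146.8, 230.7]
eef_rot: [-3.141, -0.0, 0.002]
wrist_force: [0.6, -0.2, -0.3]
finger_gap: 93.7
finger_force: 0.0
```

Run:
```python
from h import *
w=grab("wrist","w2");print(manip.read_state()["eef_pos"],manip.read_state()["eef_rot"])
```

```text
[ 589.8465518  -148.63972087  230.63431987] [ 3.14145801e+00 -1.75384832e-04  9.24368565e-04]
```

Emit:
move_arm --dp '[[0,50,0],[0,50,0],[0,50,0],[0,50,0],[0,0,0]]' --rotation '[[0,0,0],[0,0,0],[0,0,0],[0,0,0],[0,0,0]]' --hand '[1,1,1,1,1]'

```text
clock: 2.85
eef_pos: [589.9, 51.8, 230.2]
eef_rot: [-3.141, 0.0, 0.001]
wrist_force: [0.9, -0.7, 0.9]
finger_gap: 94.2
finger_force: 0.0
```

Run:
```python
from h import *
w=grab("wrist","w3");s=manip.read_state();print(s["eef_pos"],s["eef_rot"],s["joints"])
a,b,c=[cv2.imread(f"pics/w{i}.png") for i in(1,2,3)]
cv2.imwrite("pics/m2.png",cv2.convertScaleAbs(np.vstack([np.hstack([cv2.resize(a,(400,300)),cv2.resize(b,(400,300))]),np.hstack([cv2.resize(c,(400,300)),np.zeros((300,400,3),np.uint8)])]),alpha=1.4))
```

```text
[589.96297503  50.20911562 230.17427313] [ 3.14132298e+00  3.59084571e-04 -2.56058540e-04] [ 2.31667942e-02  3.78035577e-01  1.35958126e+00 -2.64845312e-04
  1.40434112e+00  1.59426306e+00]
```

View pics/m2.png

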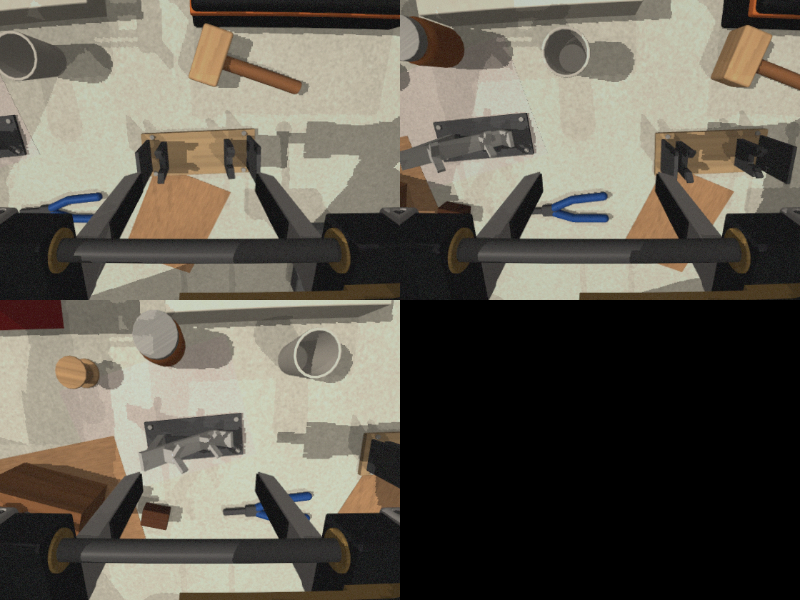

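The V-rest rises towards world +y (left in these views). The cradle is at (195,155) in the upper-left tile. Zooming for details of both fixtures.

Run:
```python
import cv2,numpy as np
def c(i,x,y): return cv2.resize(cv2.imread(f"pics/w{i}.png")[y:y+100,x:x+200],(800,400),interpolation=cv2.INTER_CUBIC)[:, :]
f=lambda i,x,y: cv2.resize(c(i,x,y),(800,400))
a=np.vstack([f(1,180,168)[:300],f(3,175,150)[:300]]) 
def q(i,x,y): return cv2.resize(cv2.imread(f"pics/w{i}.png")[y:y+90,x:x+120],(400,300),interpolation=cv2.INTER_CUBIC)
m=np.vstack([np.hstack([q(1,180,175),q(1,270,175)]),np.hstack([q(2,355,178),q(2,445,178)])])
cv2.imwrite("pics/m3.png",cv2.convertScaleAbs(m,alpha=1.8))
m=np.vstack([np.hstack([q(2,30,152),q(2,90,152)]),np.hstack([q(3,190,157),q(3,240,157)])])
cv2.imwrite("pics/m4.png",cv2.convertScaleAbs(m,alpha=1.3))
```

```text
(no output)
```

View pics/m3.png

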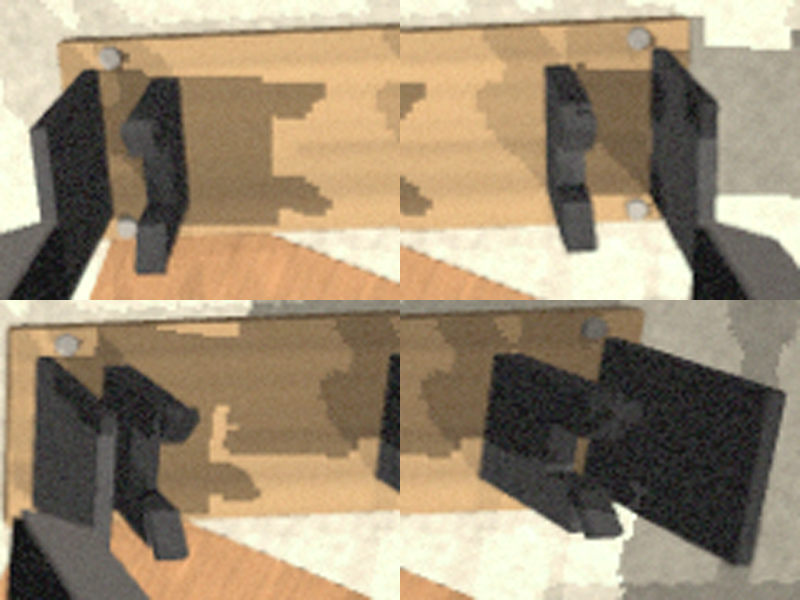

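View pics/m4.png

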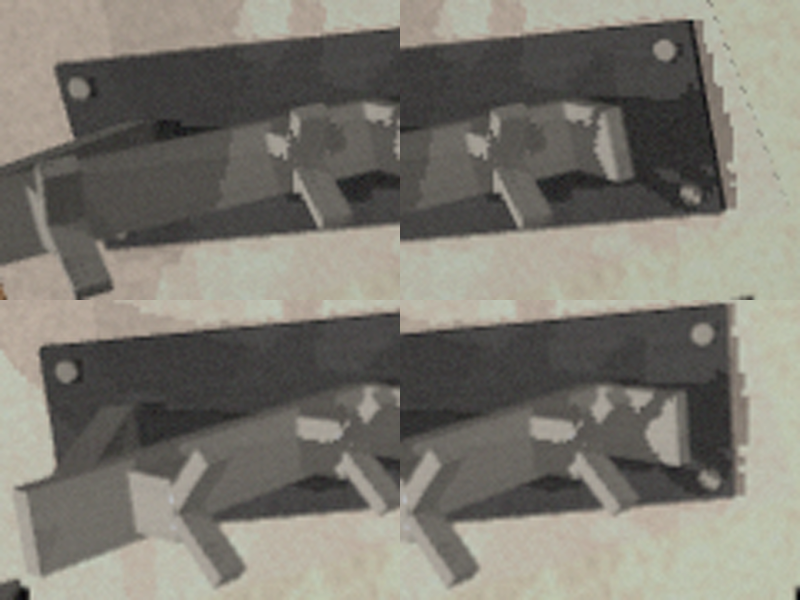

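Both mosaics are clear. In m3 the left (+y) cheek has the wider gap, 65 px against 50 px, so the head goes to world +y. The base screws and prong tops are visible in both views. m4 shows the V-rest screws, the stop plate at right (-y, low end) and the yoke tips. Computing positions.

```bash
cat > pts.py <<'E'
from h import *
np.set_printoptions(precision=1,suppress=True)
w=[None]+[np.load(f"pics/w{i}.npz") for i in(1,2,3)]; t=np.load("pics/top1.npz")
k=.3
T={'c1L':(1,180,175,0,0),'c1R':(1,270,175,400,0),'c2L':(2,355,178,0,300),'c2R':(2,445,178,400,300),
'v2L':(2,30,152,0,0),'v2R':(2,90,152,400,0),'v3L':(3,190,157,0,300),'v3R':(3,240,157,400,300)}
def P(n,x,y):
    i,a,b,ox,oy=T[n]; return w[i],(a+(x-ox)*k,b+(y-oy)*k)
E
python3 - <<'E'
from pts import *
print("cradle screws tri",tri(P('c1L',110,57),P('c2L',67,345)),tri(P('c1R',638,38),P('c2R',594,328)))
S=[on(*P(n,x,y),12) for n,x,y in(('c1L',110,57),('c1L',127,228),('c1R',638,38),('c1R',637,210))]
print("screws w1",S,np.mean(S,0)); 
print("base cor w1",on(*P('c1L',60,42),10),on(*P('c1R',688,18),10), "w2",on(*P('c2L',8,325),10),on(*P('c2R',642,310),10))
print("prong -x ends L",tri(P('c1L',137,272),P('c2L',158,558)),tri(P('c1L',165,272),P('c2L',188,555)))
print("prong -x ends R",tri(P('c1R',572,250),P('c2R',590,537)),tri(P('c1R',596,248),P('c2R',622,534)))
for n,q in(('Lw1',[('c1L',140,222),('c1L',165,222),('c1L',125,155),('c1L',152,155)]),('Rw1',[('c1R',562,200),('c1R',588,200),('c1R',570,150),('c1R',596,148)])):
    print(n,[on(*P(*a),77) for a in q])
print("vrest screws tri",tri(P('v2L',80,88),P('v3L',67,372)),tri(P('v2R',664,50),P('v3R',702,334)),tri(P('v2R',690,194),P('v3R',709,479)))
V=[on(t,(212+(x-400)/4,168+y/4),14) for x,y in((475,122),(703,95),(713,180),(487,208))];print("top",V,np.mean(V,0))
print("stop",tri(P('v2R',628,110),P('v3R',685,392)),tri(P('v2R',632,178),P('v3R',688,465)))
print("uyoke -x tip",tri(P('v2L',78,297),P('v3L',220,585)),tri(P('v2L',110,288),P('v3L',243,572)))
print("lyoke -x tip",tri(P('v2L',320,228),P('v3R',612,512)),tri(P('v2L',352,220),P('v3R',636,497)))
print("uyoke +x tip",tri(P('v2L',45,170),P('v3L',207,455)),"lyoke",tri(P('v2L',322,105),P('v3R',575,390)))
E
```

```text
cradle screws tri (array([ 578.5, -267.1,   11.4]), [0.2, 0.2]) (array([ 586.8, -425.6,   17.2]), [0.0, 0.0])
screws w1 [array([ 578.8, -267.3,   12. ]), array([ 510.3, -269.9,   12. ]), array([ 585.7, -426.6,   12. ]), array([ 517.4, -429.7,   12. ])] [ 548.1 -348.4   12. ]
base cor w1 [ 584.2 -248.4   10. ] [ 592.8 -445.2   10. ] w2 [ 585.6 -244.8   10. ] [ 592.3 -448.2   10. ]
prong -x ends L (array([ 520.1, -284.8,   74.5]), [0.0, 0.0]) (array([ 521.2, -294.4,   75.8]), [0.5, 0.5])
prong -x ends R (array([ 528.5, -395.8,   76.7]), [0.2, 0.2]) (array([ 531.5, -402.9,   81.7]), [0.0, 0.0])
Lw1 [array([ 538.9, -287.2,   77. ]), array([ 538.9, -295.4,   77. ]), array([ 561.9, -283.6,   77. ]), array([ 561.9, -292.2,   77. ])]
Rw1 [array([ 546.3, -391.9,   77. ]), array([ 546.3, -400.4,   77. ]), array([ 563.3, -393.9,   77. ]), array([ 564. , -402.2,   77. ])]
vrest screws tri (array([593.8, 137. ,   8.1]), [0.2, 0.2]) (array([608.1, -11.8,   8.7]), [0.1, 0.1]) (array([552.5, -17. ,   8.7]), [0.1, 0.1])
top [array([592.8, 137.5,  14. ]), array([606.4, -11.7,  14. ]), array([550.8, -16.6,  14. ]), array([536.5, 130.9,  14. ])] [571.6  60.   14. ]
stop (array([590. ,  -3.6,  28.3]), [0.4, 0.4]) (array([565.7,  -4.8,  34.4]), [0.5, 0.5])
uyoke -x tip (array([552.2,  73.7, 115.5]), [0.1, 0.1]) (array([553.5,  67.3, 109.8]), [0.4, 0.4])
lyoke -x tip (array([556.8,  24.2,  62.8]), [0.2, 0.2]) (array([558.8,  15.7,  56.6]), [1.3, 1.3])
uyoke +x tip (array([590.7,  76.7, 114.5]), [0.0, 0.0]) lyoke (array([590.9,  35.5,  26.6]), [0.2, 0.2])
```

Emit:
move_arm --dp '[[-15.5,29,5],[-15.5,29,5],[-15.5,29,5],[-15.5,29,5],[-15.5,29,5],[-15.5,29,5],[-15.5,28,5],[-15.5,28,5],[0,0,0]]' --rotation '[[0,0,0.16],[0,0,0.16],[0,0,0.16],[0,0,0.16],[0,0,0.16],[0,0,0.16],[0,0,0.16],[0,0,0.158],[0,0,0]]' --hand '[1,1,1,1,1,1,1,1,1]'

```text
clock: 4.03
eef_pos: [466.1, 280.1, 270.7]
eef_rot: [3.141, -0.0, 1.278]
wrist_force: [0.8, -0.8, -0.1]
finger_gap: 93.8
finger_force: 0.0
```

Run:
```python
from h import *
w=grab("wrist","w4");s=manip.read_state();print(s["eef_pos"],s["eef_rot"],s["joints"],[proj(w,(475,309,170)),proj(w,(461,264,155))])
```

```text
[466.51059499 279.32094329 270.41350689] [3.14126918e+00 1.53079867e-04 1.27453369e+00] [ 4.72300738e-01  2.44244606e-01  1.44105699e+00 -3.37113249e-04
  1.45616492e+00  7.68601887e-01] [array([278.1264243 , 175.47909743]), array([277.72052687, 221.90757598])]
```

Emit:
move_arm --dp '[[10,28,0],[10,28,0],[0,0,0]]' --rotation '[[0,0,0],[0,0,0],[0,0,0]]' --hand '[1,1,1]'

```text
clock: 4.45
eef_pos: [487.0, 335.6, 269.4]
eef_rot: [-3.141, 0.001, 1.274]
wrist_force: [0.8, -0.4, 0.4]
finger_gap: 94.0
finger_force: 0.0
```

Run:
```python
from h import *
w=grab("wrist","w5");s=manip.read_state();print(s["eef_pos"],s["eef_rot"],[proj(w,(475,309,170)),proj(w,(461,264,155))])
a,b=[cv2.resize(cv2.imread(f"pics/w{i}.png")[100:400,180:380],(400,600),interpolation=cv2.INTER_CUBIC) for i in(4,5)]
cv2.imwrite("pics/m5.png",cv2.convertScaleAbs(np.hstack([a,b]),alpha=1.3))
```

```text
[486.66774023 334.99657763 269.62836044] [-3.14096897e+00  1.14953983e-03  1.27402479e+00] [array([274.11416724, 240.06755641]), array([274.2723714 , 278.74634921])]
```

View pics/m5.png

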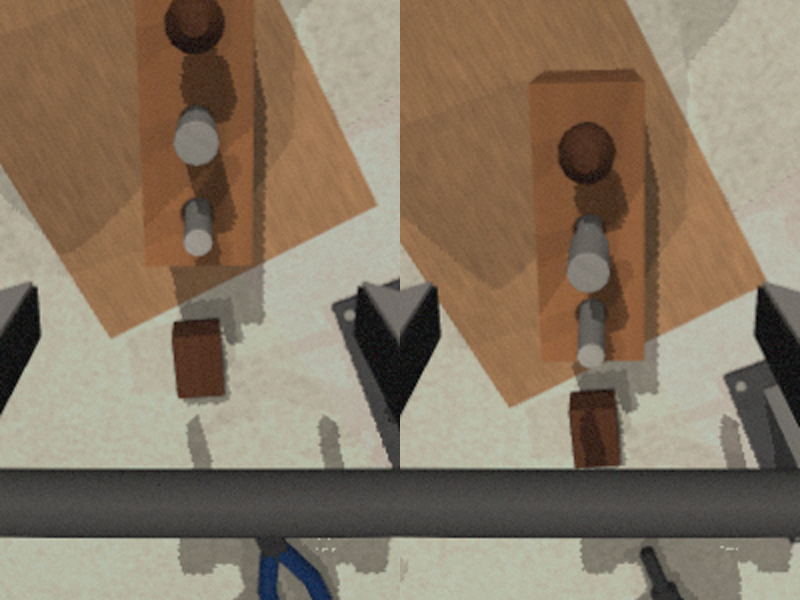

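The two wrist views show the bar's head face at px (278.5,172) and (274.5,235.5), and the drift top at (279,221.5) and (276,277). Triangulating these, and cross-checking the cradle slots from the top camera.

Run:
```python
from pts import *
a,b=np.load("pics/w4.npz"),np.load("pics/w5.npz")
print("bar",tri((a,(278.5,172)),(b,(274.5,235.5))),tri((a,(278.5,172)),(b,(274.5,235.5)),(t,(147,248))))
print("drift",tri((a,(279,221.5)),(b,(276,277))))
print(on(a,(278.5,172),170),on(b,(274.5,235.5),170),on(t,(147,248),170))
# shaft where it enters block top z=105 (view b)
print("hole",on(b,(180+590/2-200,100+218/2),105))
print("slots top",on(t,(370+121/4,172+160/4),77),on(t,(370+300/4,172+145/4),77))
```

```text
bar (array([475.8, 310.7, 163.4]), [0.0, 0.0]) (array([475.6, 311.8, 167. ]), [0.6, 0.7, 1.0])
drift (array([461.7, 261.5, 147.2]), [0.2, 0.2])
[476.2 311.8 170. ] [476.6 313.1 170. ] [474.7 311.1 170. ]
hole [478.2 318.9 105. ]
slots top [ 543.8 -286.    77. ] [ 550.  -396.8   77. ]
```

Emit:
move_arm --dp '[[-10,-24.5,-20],[0,0,-40],[0,0,-40],[0,0,-25],[0,0,-14.5],[0,0,0],[0,0,0],[0,0,0],[0,0,0],[0,0,0]]' --rotation '[[0,0,0],[0,0,0],[0,0,0],[0,0,0],[0,0,0],[0,0,0],[0,0,0],[0,0,0],[0,0,0],[0,0,0]]' --hand '[1,1,1,0.7,0.5,0.3,0.1,0.1,0.1,0.1]' --newtons 50

```text
clock: 5.75
eef_pos: [475.8, 311.9, 131.1]
eef_rot: [3.141, -0.0, 1.277]
wrist_force: [-0.5, -0.1, -0.3]
finger_gap: 27.7
finger_force: 0.0
```

Emit:
move_arm --dp '[[0,0,0],[0,0,0],[0,0,0],[0,0,0],[0,0,10],[0,0,20]]' --rotation '[[0,0,0],[0,0,0],[0,0,0],[0,0,0],[0,0,0],[0,0,0]]' --hand '[0,0,0,0,0,0]' --newtons 50

```text
clock: 6.5
eef_pos: [475.4, 311.5, 160.9]
eef_rot: [-3.141, 0.001, 1.277]
wrist_force: [-0.1, 0.4, -1.7]
finger_gap: 19.1
finger_force: 50.0
```

```bash
cat > plan.py <<'E'
from h import *
np.set_printoptions(precision=3,suppress=True)
yv=.095; u=np.array([-np.sin(yv),np.cos(yv),0]); vx=np.array([np.cos(yv),np.sin(yv),0]); Z=np.array([0,0,1.])
C=np.array([572.6,60,0]); foot=C-57*u+36*Z; a=(u+Z)/2**.5; n=(Z-u)/2**.5
def Rt(z,y=vx): return np.c_[np.cross(y,z),y,z]
R0=(Ro.from_euler("xyz",[np.pi,0,1.277]))
E
python3 - <<'E'
from plan import *
R1=Rt(-a); rv=(Ro.from_matrix(R1)*R0.inv()).as_rotvec(); print("rotvec",rv,np.degrees(np.linalg.norm(rv)))
f=foot+2*a; tcp=f+121*a; print("foot",foot,"tcp",tcp,"pre",tcp+70*n,"n",n,"a",a)
E
```

```text
rotvec [-0.786  0.078  0.369] 49.95398012064939
foot [578.007   3.257  36.   ] tcp [569.757  89.839 122.974] pre [574.452  40.565 172.472] n [ 0.067 -0.704  0.707] a [-0.067  0.704  0.707]
```

Emit:
move_arm --dp '[[0,0,40],[0,0,40],[0,0,40],[0,0,30],[0,0,0]]' --rotation '[[0,0,0],[0,0,0],[0,0,0],[0,0,0],[0,0,0]]' --hand '[0,0,0,0,0]'

```text
clock: 7.12
eef_pos: [476.2, 312.0, 313.0]
eef_rot: [3.139, -0.003, 1.277]
wrist_force: [-0.1, -0.8, -3.0]
finger_gap: 19.3
finger_force: 50.0
```

Emit:
move_arm --dp '[[12.5,-34,-7.5],[12.5,-34,-7.5],[12.5,-34,-7.5],[12.5,-34,-7.5],[12.5,-34,-7.5],[12.5,-34,-7.5],[12,-34,-7.5],[11.5,-33,-7.5],[0,0,0],[0,0,0]]' --rotation '[[-0.0983,0.0098,0.0461],[-0.0983,0.0098,0.0461],[-0.0983,0.0098,0.0461],[-0.0983,0.0098,0.0461],[-0.0983,0.0098,0.0461],[-0.0983,0.0098,0.0461],[-0.0983,0.0098,0.0461],[-0.0983,0.0098,0.0461],[0,0,0],[0,0,0]]' --hand '[0,0,0,0,0,0,0,0,0,0]'

```text
clock: 8.38
eef_pos: [574.0, 41.4, 250.5]
eef_rot: [-3.141, 0.784, 1.666]
wrist_force: [-0.6, 0.1, -2.5]
finger_gap: 19.5
finger_force: 50.0
```

Run:
```python
from plan import *
s=manip.read_state();R=Ro.from_euler("xyz",s["eef_rot"]).as_matrix();print(s["eef_pos"],s["joints"],"want",Rt(-a).T[2],"z",R[:,2],"y",R[:,1])
print("expected foot",s["eef_pos"]+121*R[:,2])
sc=grab("scene","s2");tp=grab("top","t2")
for q in(s["eef_pos"]+121*R[:,2],s["eef_pos"]):print(proj(sc,q),proj(tp,q))
p=proj(sc,s["eef_pos"]+60*R[:,2]).astype(int);q=proj(tp,s["eef_pos"]+60*R[:,2]).astype(int);print(p,q)
c=lambda im,p:cv2.resize(im[p[1]-60:p[1]+60,p[0]-40:p[0]+40,::-1],(400,600),interpolation=cv2.INTER_CUBIC)
cv2.imwrite("pics/m6.png",cv2.convertScaleAbs(np.hstack([c(sc["image"],p),c(tp["image"],q)]),alpha=1.5))
```

```text
[574.005  41.409 250.496] [ 0.334  0.444  1.405 -0.756  1.537  0.363] want [ 0.067 -0.704 -0.707] z [ 0.067 -0.703 -0.708] y [ 0.996  0.095 -0.   ]
expected foot [582.076 -43.631 164.798]
[265.165 192.297] [302.72  196.475]
[282.725 175.79 ] [263.553 198.439]
[273 184] [283 197]
```

View pics/m6.png

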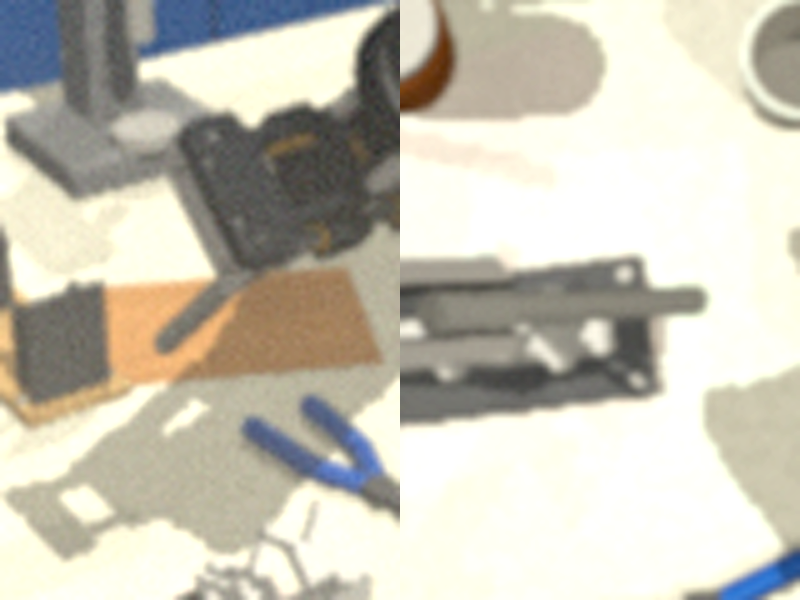

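Both views show the foot at scene (266,192) and top (302,197), within a pixel of prediction. Descending square to the slope.

Emit:
move_arm --dp '[[0,0,-40],[0.2,0,-38.4],[-1.2,12.3,-12.4],[-1.2,12.3,-12.4],[-1,10,-10],[-0.6,6.3,-6.4],[-0.3,3.5,-3.5],[0,0,0]]' --rotation '[[0,0,0],[0,0,0],[0,0,0],[0,0,0],[0,0,0],[0,0,0],[0,0,0],[0,0,0]]' --hand '[0,0,0,0,0,0,0,0]'

```text
clock: 9.48
eef_pos: [570.2, 85.3, 127.9]
eef_rot: [3.141, 0.786, 1.666]
wrist_force: [-0.1, -0.5, -2.5]
finger_gap: 19.2
finger_force: 50.0
```

Emit:
move_arm --dp '[[-0.1,1.5,-1.5],[-0.1,1.5,-1.5],[-0.1,1.2,-1.2],[0,0,0]]' --rotation '[[0,0,0],[0,0,0],[0,0,0],[0,0,0]]' --hand '[0,0,0,0]'

```text
clock: 9.98
eef_pos: [569.9, 89.4, 123.6]
eef_rot: [3.142, 0.786, 1.666]
wrist_force: [-0.3, -0.6, -3.1]
finger_gap: 19.5
finger_force: 50.0
```

Emit:
move_arm --dp '[[0,0.7,-0.7],[0,0.7,-0.7],[0,0,0]]' --rotation '[[0,0,0],[0,0,0],[0,0,0]]' --hand '[0,0,0]'

```text
clock: 10.35
eef_pos: [570.3, 90.4, 122.8]
eef_rot: [3.14, 0.787, 1.665]
wrist_force: [2.4, -4.6, 1.6]
finger_gap: 19.2
finger_force: 50.0
```

Emit:
move_arm --dp '[[0.7,0.3,-0.3],[0.7,0.4,-0.4],[0,0,0]]' --rotation '[[0,0,0],[0,0,0],[0,0,0]]' --hand '[0,0,0]'

```text
clock: 10.72
eef_pos: [570.7, 90.7, 122.5]
eef_rot: [-3.14, 0.788, 1.665]
wrist_force: [-7.5, -6.3, 9.0]
finger_gap: 19.0
finger_force: 50.0
```

Emit:
move_arm --dp '[[-0.7,0,0],[0,0,0]]' --rotation '[[0,0,0],[0,0,0]]' --hand '[0,0]'

```text
clock: 10.98
eef_pos: [570.5, 90.7, 122.6]
eef_rot: [3.141, 0.788, 1.664]
wrist_force: [-1.8, -6.6, 7.0]
finger_gap: 18.9
finger_force: 50.0
```

Emit:
move_arm --dp '[[0,0,0],[0,0,0],[0,0,0],[0,0,0],[0,0,0],[-1,14,14],[-2,21,21],[-2,28,28],[0,0,0]]' --rotation '[[0,0,0],[0,0,0],[0,0,0],[0,0,0],[0,0,0],[0,0,0],[0,0,0],[0,0,0],[0,0,0]]' --hand '[0.25,0.35,0.5,0.6,0.6,0.6,0.6,0.6,0.6]'

```text
clock: 12.1
eef_pos: [566.0, 157.0, 187.1]
eef_rot: [3.136, 0.784, 1.664]
wrist_force: [0.2, 1.0, -0.7]
finger_gap: 56.1
finger_force: 0.0
```

Run:
```python
from plan import *
s=manip.read_state();print(s["eef_pos"],s["eef_rot"],s["finger_gap"])
sc=grab("scene","s3");tp=grab("top","t3");w=grab("wrist","w6")
h=foot+160*a
for c in(sc,tp,w):print(proj(c,foot),proj(c,h))
p=proj(sc,foot+80*a).astype(int);q=proj(tp,foot+80*a).astype(int)
c=lambda im,p:cv2.resize(im[p[1]-30:p[1]+30,p[0]-40:p[0]+40,::-1],(400,300),interpolation=cv2.INTER_CUBIC)
print(p,q)
cv2.imwrite("pics/m7.png",cv2.convertScaleAbs(np.hstack([np.vstack([c(sc["image"],p),c(tp["image"],q)]),cv2.resize(w["image"][:,:,::-1],(400,300)).repeat(2,0)[:600]]),alpha=1.3))
```

```text
[566.019 157.013 187.084] [3.136 0.784 1.664] 56.09690054960463
[276.379 237.862] [301.206 222.787]
[282.289 202.253] [233.337 205.26 ]
[276.468 185.569] [275.452 230.491]
[287 230] [259 203]
```

View pics/m7.png

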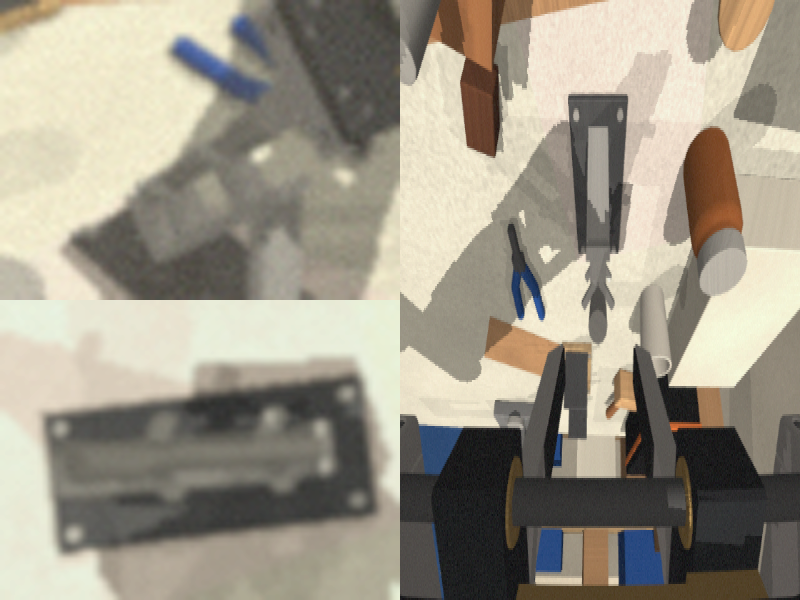

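The bar rests in the V, with its head at the upper +y end (wrist view) and its foot at the stop (top px ≈(283,203), as predicted). Now reorienting 90° for the side grasp.

Emit:
move_arm --dp '[[0,0,50],[0,0,50],[1.7,-19.5,-6.8],[1.7,-19.5,-6.8],[1.7,-19.5,-6.8],[1.7,-19.5,-6.8],[1.7,-19.5,-6.8],[1.7,-19.5,-6.8],[1.7,-19.5,-6.8],[1.7,-19.6,-6.9]]' --rotation '[[0.1564,0.0149,0],[0.1564,0.0149,0],[0.1564,0.0149,0],[0.1564,0.0149,0],[0.1564,0.0149,0],[0.1564,0.0149,0],[0.1564,0.0149,0],[0.1564,0.0149,0],[0.1564,0.0149,0],[0.1564,0.0149,0]]' --hand '[0.6,0.6,0.6,0.6,0.6,0.6,0.6,0.6,0.6,0.6]'

```text
clock: 13.5
eef_pos: [578.9, -3.2, 229.6]
eef_rot: [3.141, -0.791, 1.664]
wrist_force: [0.5, 1.0, 0.4]
finger_gap: 56.5
finger_force: 0.0
```

Emit:
move_arm --dp '[[0,0,0],[0,0,0]]' --rotation '[[0,0,0],[0,0,0]]' --hand '[0.6,0.6]'

```text
clock: 13.75
eef_pos: [579.0, -1.7, 229.8]
eef_rot: [-3.141, -0.784, 1.664]
wrist_force: [-0.5, 1.0, 0.3]
finger_gap: 56.7
finger_force: 0.0
```

Run:
```python
from plan import *
s=manip.read_state();R=Ro.from_euler("xyz",s["eef_rot"]).as_matrix();print(s["eef_pos"],s["joints"])
print("residual rot",(Ro.from_matrix(Rt(-n))*Ro.from_matrix(R).inv()).as_rotvec())
g=foot+84*a+np.array([.7,0,0]);tcp=g-19*n;print("tcp",tcp,"d",tcp-s["eef_pos"],"pre",tcp+110*n-s["eef_pos"])
w=grab("wrist","w7")
for q in(foot+160*a,foot+84*a,foot):print(proj(w,q))
```

```text
[579.046  -1.704 229.763] [-0.369  0.517  1.347  0.688  1.669 -0.535]
residual rot [ 0.001 -0.     0.001]
tcp [571.798  75.761  81.962] d [  -7.248   77.465 -147.801] pre [  0.13    0.034 -70.02 ]
[277.112 171.117]
[277.269 243.271]
[277.424 313.002]
```

View pics/w7.png

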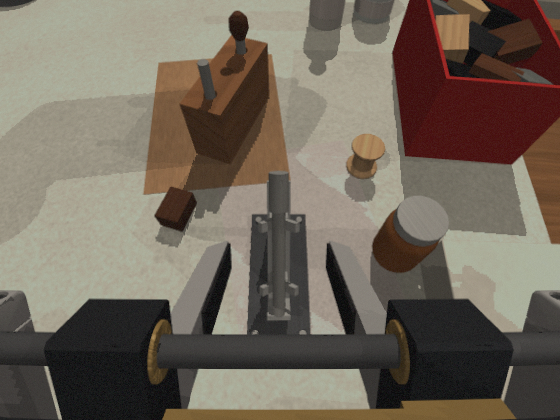

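The view shows the bar centred between the fingers, with its head at (279,172) and foot at (278,315), both within 2 px of prediction. Descending square to the bar and gripping.

Emit:
move_arm --dp '[[0,0,-40],[0,0,-30],[-1.7,17.6,-17.7],[-1.7,17.6,-17.7],[-1.7,17.6,-17.7],[-1.3,14.1,-14.1],[-0.7,7,-7.1],[-0.3,3.5,-3.5],[0,0,0],[0,0,0]]' --rotation '[[0,0,0],[0,0,0],[0,0,0],[0,0,0],[0,0,0],[0,0,0],[0,0,0],[0,0,0],[0,0,0],[0,0,0]]' --hand '[0.6,0.6,0.6,0.6,0.6,0.6,0.6,0.6,0.4,0.3]'

```text
clock: 15.05
eef_pos: [572.0, 75.4, 82.6]
eef_rot: [3.14, -0.785, 1.666]
wrist_force: [0.3, -0.1, 0.5]
finger_gap: 39.8
finger_force: 0.0
```

Emit:
move_arm --dp '[[0,0,0],[0,0,0],[0,0,0],[0,0,0],[0,0,0]]' --rotation '[[0,0,0],[0,0,0],[0,0,0],[0,0,0],[0,0,0]]' --hand '[0.15,0,0,0,0]' --newtons 50

```text
clock: 15.68
eef_pos: [571.8, 75.7, 82.3]
eef_rot: [3.141, -0.785, 1.666]
wrist_force: [-1.0, -0.8, -0.1]
finger_gap: 12.8
finger_force: 50.0
```

Emit:
move_arm --dp '[[0.1,-1.4,1.4],[0.5,-5,5],[1,-14,14.1],[2,-25,25],[2,-25,25.2],[0,0,30],[0,0,30],[0,0,0]]' --rotation '[[0,0,0],[0,0,0],[0,0,0],[0,0,0],[0,0,0],[0,0,0],[0,0,0],[0,0,0]]' --hand '[0,0,0,0,0,0,0,0]'

```text
clock: 16.68
eef_pos: [578.0, 4.3, 215.3]
eef_rot: [3.136, -0.783, 1.669]
wrist_force: [0.3, 0.7, -2.8]
finger_gap: 12.0
finger_force: 50.0
```

Run:
```python
from plan import *
c=.0437; cx=np.array([np.cos(c),np.sin(c),0])
print((Ro.from_matrix(Rt(-Z,cx))*Ro.from_matrix(Rt(-n)).inv()).as_rotvec())
s=manip.read_state();print(s["eef_pos"],s["eef_rot"],s["finger_gap"],s["wrist_force"],s["moment"])
```

```text
[-0.784 -0.054 -0.049]
[577.962   4.302 215.334] [ 3.136 -0.783  1.669] 11.976824849667087 [ 0.266  0.743 -2.83 ] [-0.669 -0.196  0.011]
```

Emit:
move_arm --dp '[[-2.5,-26,0],[-2.5,-26,0],[-2.5,-26,0],[-2.5,-26,0],[-2.5,-26,0],[-2.5,-26,0],[0,0,0],[0,0,0]]' --rotation '[[-0.1307,-0.009,-0.0082],[-0.1307,-0.009,-0.0082],[-0.1307,-0.009,-0.0082],[-0.1307,-0.009,-0.0082],[-0.1307,-0.009,-0.0082],[-0.1307,-0.009,-0.0082],[0,0,0],[0,0,0]]' --hand '[0,0,0,0,0,0,0,0]'

```text
clock: 17.68
eef_pos: [562.1, -150.1, 212.2]
eef_rot: [-3.14, -0.003, 1.614]
wrist_force: [-0.5, 0.4, -1.9]
finger_gap: 12.9
finger_force: 50.0
```

Run:
```python
from plan import *
s=manip.read_state();R=Ro.from_euler("xyz",s["eef_rot"]).as_matrix();print(s["eef_pos"],s["eef_rot"],s["joints"],"x",R[:,0])
g=s["eef_pos"]-19*R[:,2];ax=R[:,0]
F=g-84*ax;H=g+76*ax;print("F",F,"H",H)
for nme in("scene","top"):
    c=grab(nme,nme[0]+"4"); pf,ph=proj(c,F),proj(c,H); print(nme,pf,ph)
    g_=cv2.cvtColor(c["image"],cv2.COLOR_RGB2GRAY)
    # profile along axis past each end, and across bar near each end
    for e,d in((F,-ax),(H,ax)):
        print("end",[(int(k),int(cv2.getRectSubPix(g_,(1,1),tuple(map(float,proj(c,e+k*d))))[0,0])) for k in range(-16,17,2)])
        up=np.array([0,0,1.]) if nme=="scene" else R[:,1]
        print("across",[(int(k),int(cv2.getRectSubPix(g_,(1,1),tuple(map(float,proj(c,e-14*d+k*up))))[0,0])) for k in range(-20,21,2)])
```

```text
[ 562.13  -150.081  212.176] [-3.14  -0.003  1.614] [-0.325  0.368  1.416  0.002  1.361 -0.369] x [-0.043  0.999  0.003]
F [ 565.785 -234.057  230.93 ] H [558.879 -74.207 231.399]
scene [239.078 146.135] [266.119 164.402]
end [(-16, 84), (-14, 85), (-12, 85), (-10, 85), (-8, 85), (-6, 85), (-4, 85), (-2, 85), (0, 85), (2, 89), (4, 95), (6, 102), (8, 113), (10, 126), (12, 139), (14, 151), (16, 159)]
across [(-20, 84), (-18, 86), (-16, 89), (-14, 91), (-12, 89), (-10, 87), (-8, 83), (-6, 83), (-4, 83), (-2, 84), (0, 85), (2, 87), (4, 89), (6, 92), (8, 97), (10, 102), (12, 107), (14, 111), (16, 113), (18, 113), (20, 104)]
end [(-16, 124), (-14, 124), (-12, 123), (-10, 120), (-8, 117), (-6, 115), (-4, 113), (-2, 112), (0, 111), (2, 110), (4, 109), (6, 109), (8, 111), (10, 112), (12, 113), (14, 114), (16, 115)]
across [(-20, 118), (-18, 117), (-16, 115), (-14, 111), (-12, 108), (-10, 105), (-8, 105), (-6, 108), (-4, 112), (-2, 119), (0, 124), (2, 127), (4, 128), (6, 126), (8, 120), (10, 112), (12, 100), (14, 83), (16, 75), (18, 68), (20, 63)]
top [394.288 199.454] [318.839 204.728]
end [(-16, 85), (-14, 84), (-12, 84), (-10, 84), (-8, 85), (-6, 87), (-4, 87), (-2, 87), (0, 88), (2, 88), (4, 88), (6, 89), (8, 88), (10, 89), (12, 89), (14, 90), (16, 90)]
across [(-20, 71), (-18, 73), (-16, 74), (-14, 75), (-12, 77), (-10, 78), (-8, 78), (-6, 79), (-4, 80), (-2, 82), (0, 84), (2, 86), (4, 87), (6, 88), (8, 89), (10, 88), (12, 89), (14, 90), (16, 88), (18, 86), (20, 86)]
end [(-16, 135), (-14, 134), (-12, 135), (-10, 139), (-8, 145), (-6, 149), (-4, 147), (-2, 145), (0, 153), (2, 169), (4, 178), (6, 179), (8, 179), (10, 178), (12, 179), (14, 179), (16, 179)]
across [(-20, 177), (-18, 177), (-16, 177), (-14, 175), (-12, 163), (-10, 137), (-8, 105), (-6, 108), (-4, 119), (-2, 128), (0, 134), (2, 135), (4, 132), (6, 128), (8, 133), (10, 152), (12, 168), (14, 172), (16, 172), (18, 173), (20, 173)]
```

The top profile puts the head end about 1.5 mm beyond prediction and laterally centred. I'm correcting by 1 mm and moving over the cradle.

Emit:
move_arm --dp '[[-2.5,-32.5,-10],[-2.5,-32.5,-10],[-2.5,-32.5,-10],[-2.4,-32.5,-10],[-2.4,-32.5,-10],[-2.4,-32.3,-10],[0,0,-30],[0,0,-30],[0,0,-13],[0,0,0]]' --rotation '[[0,0,0],[0,0,0],[0,0,0],[0,0,0],[0,0,0],[0,0,0],[0,0,0],[0,0,0],[0,0,0],[0,0,0]]' --hand '[0,0,0,0,0,0,0,0,0,0]'

```text
clock: 19.02
eef_pos: [547.5, -345.2, 79.5]
eef_rot: [-3.141, -0.001, 1.614]
wrist_force: [0.8, 0.2, -1.9]
finger_gap: 13.0
finger_force: 50.0
```

Run:
```python
from plan import *
s=manip.read_state();R=Ro.from_euler("xyz",s["eef_rot"]).as_matrix();print(s["eef_pos"],s["eef_rot"],s["wrist_force"])
ax=R[:,0];g=s["eef_pos"]-19*R[:,2]
C2=np.array([548.1,-348.4,0]);c=grab("top","t5");g_=cv2.cvtColor(c["image"],cv2.COLOR_RGB2GRAY)
uc=np.array([-.0437,.999,0]);xc=np.array([.999,.0437,0])
V=lambda p:int(cv2.getRectSubPix(g_,(1,1),tuple(map(float,proj(c,p))))[0,0])
for e in(1,-1): print("plate/end",e,[(k,V(C2+e*k*uc+Z*88)) for k in range(70,100,2)])
for o in(66,-70): print("across own y",o,[(k,V(C2+o*uc+k*xc+Z*g[2])) for k in range(-24,25,2)])
```

```text
[ 547.528 -345.168   79.463] [-3.141 -0.001  1.614] [ 0.793  0.22  -1.879]
plate/end 1 [(70, 144), (72, 141), (74, 127), (76, 103), (78, 83), (80, 54), (82, 37), (84, 38), (86, 53), (88, 64), (90, 65), (92, 56), (94, 47), (96, 43), (98, 44)]
plate/end -1 [(70, 41), (72, 42), (74, 42), (76, 46), (78, 55), (80, 65), (82, 71), (84, 74), (86, 75), (88, 75), (90, 76), (92, 77), (94, 77), (96, 76), (98, 78)]
across own y 66 [(-24, 51), (-22, 51), (-20, 53), (-18, 56), (-16, 61), (-14, 68), (-12, 74), (-10, 81), (-8, 93), (-6, 107), (-4, 118), (-2, 125), (0, 130), (2, 130), (4, 127), (6, 117), (8, 101), (10, 80), (12, 64), (14, 56), (16, 51), (18, 49), (20, 51), (22, 56), (24, 74)]
across own y -70 [(-24, 32), (-22, 35), (-20, 36), (-18, 36), (-16, 36), (-14, 37), (-12, 39), (-10, 39), (-8, 39), (-6, 39), (-4, 39), (-2, 40), (0, 43), (2, 43), (4, 43), (6, 44), (8, 44), (10, 44), (12, 44), (14, 46), (16, 48), (18, 50), (20, 53), (22, 58), (24, 65)]
```

Emit:
move_arm --dp '[[0,0,-8],[0,0,-8],[0,0,-6],[0,0,-4],[0,0,0]]' --rotation '[[0,0,0],[0,0,0],[0,0,0],[0,0,0],[0,0,0]]' --hand '[0,0,0,0,0]'

```text
clock: 19.7
eef_pos: [547.5, -345.3, 53.6]
eef_rot: [-3.141, 0.0, 1.614]
wrist_force: [-0.2, -0.4, -2.5]
finger_gap: 12.4
finger_force: 50.0
```

Emit:
move_arm --dp '[[0,0,-4],[0,0,-4],[0,0,-4],[0,0,0]]' --rotation '[[0,0,0],[0,0,0],[0,0,0],[0,0,0]]' --hand '[0,0,0,0]'

```text
clock: 20.2
eef_pos: [547.5, -345.3, 41.5]
eef_rot: [-3.141, -0.0, 1.614]
wrist_force: [0.0, -0.1, -2.8]
finger_gap: 13.1
finger_force: 50.0
```

Emit:
move_arm --dp '[[0,0,-2],[0,0,-2],[0,0,0]]' --rotation '[[0,0,0],[0,0,0],[0,0,0]]' --hand '[0,0,0]'

```text
clock: 20.58
eef_pos: [547.6, -345.4, 37.8]
eef_rot: [-3.141, 0.0, 1.614]
wrist_force: [0.0, -0.6, -1.7]
finger_gap: 12.8
finger_force: 50.0
```

Emit:
move_arm --dp '[[0,0,-1],[0,0,-0.8],[0,0,0]]' --rotation '[[0,0,0],[0,0,0],[0,0,0]]' --hand '[0,0,0]'

```text
clock: 20.95
eef_pos: [547.8, -345.5, 36.6]
eef_rot: [3.141, 0.001, 1.614]
wrist_force: [-1.5, 0.4, 2.6]
finger_gap: 12.6
finger_force: 50.0
```

```bash
python3 -c "
from cell import manip
s=manip.read_state();print(s['eef_pos'],s['wrist_force'],s['moment'])"
```

```text
[ 547.75147053 -345.45340489   36.56979357] [-1.46359924  0.39824818  2.61422171] [ 0.10413135  0.2148663  -0.0197808 ]
```

Contact at the expected bottom height. Releasing and withdrawing straight up.

Emit:
move_arm --dp '[[0,0,-0.5],[0,0,0],[0,0,0],[0,0,0],[0,0,0],[0,0,0],[0,0,5],[0,0,20],[0,0,40],[0,0,40]]' --rotation '[[0,0,0],[0,0,0],[0,0,0],[0,0,0],[0,0,0],[0,0,0],[0,0,0],[0,0,0],[0,0,0],[0,0,0]]' --hand '[0,0.2,0.3,0.4,0.5,0.6,0.6,0.6,0.6,0.6]'

```text
clock: 22.2
eef_pos: [547.7, -345.4, 143.4]
eef_rot: [3.141, 0.001, 1.614]
wrist_force: [0.6, 0.8, -0.0]
finger_gap: 56.5
finger_force: 0.0
```

Emit:
move_arm --dp '[[0,40,40],[0,40,30],[0,40,0],[0,40,0],[0,0,0]]' --rotation '[[0,0,0],[0,0,0],[0,0,0],[0,0,0],[0,0,0]]' --hand '[0.6,0.6,0.6,0.6,0.6]'

```text
clock: 22.82
eef_pos: [547.9, -183.4, 212.6]
eef_rot: [3.14, 0.001, 1.617]
wrist_force: [0.2, 0.2, 0.4]
finger_gap: 56.5
finger_force: 0.0
```

Run:
```python
from plan import *
s=manip.read_state();print(s["eef_pos"],s["finger_gap"],s["wrist_force"])
C2=np.array([548.1,-348.4,0]);uc=np.array([-.0437,.999,0]);xc=np.array([.999,.0437,0])
for nm in("top","wrist","scene"):
    c=grab(nm,nm[0]+"6");g_=cv2.cvtColor(c["image"],cv2.COLOR_RGB2GRAY)
    V=lambda p:int(cv2.getRectSubPix(g_,(1,1),tuple(map(float,proj(c,p))))[0,0])
    print(nm,"along axis top z=62",[(k,V(C2+k*uc+Z*62)) for k in range(-90,92,4)],proj(c,C2+55*Z))
    for o in(40,20,-20,-35): print(" across",o,[(k,V(C2+o*uc+k*xc+Z*55)) for k in range(-18,19,3)])
```

```text
[ 547.907 -183.409  212.575] 56.51435687163571 [0.184 0.159 0.406]
top along axis top z=62 [(-90, 22), (-86, 23), (-82, 42), (-78, 71), (-74, 85), (-70, 95), (-66, 97), (-62, 101), (-58, 85), (-54, 72), (-50, 78), (-46, 79), (-42, 80), (-38, 80), (-34, 81), (-30, 67), (-26, 45), (-22, 62), (-18, 82), (-14, 86), (-10, 86), (-6, 86), (-2, 87), (2, 88), (6, 89), (10, 87), (14, 86), (18, 86), (22, 85), (26, 84), (30, 82), (34, 83), (38, 81), (42, 79), (46, 79), (50, 78), (54, 77), (58, 76), (62, 75), (66, 74), (70, 74), (74, 72), (78, 73), (82, 70), (86, 69), (90, 69)] [422.709 209.937]
 across 40 [(-18, 70), (-15, 72), (-12, 74), (-9, 76), (-6, 77), (-3, 78), (0, 79), (3, 81), (6, 83), (9, 85), (12, 86), (15, 86), (18, 88)]
 across 20 [(-18, 75), (-15, 77), (-12, 79), (-9, 79), (-6, 82), (-3, 83), (0, 85), (3, 86), (6, 87), (9, 87), (12, 87), (15, 86), (18, 85)]
 across -20 [(-18, 47), (-15, 47), (-12, 50), (-9, 64), (-6, 76), (-3, 80), (0, 83), (3, 83), (6, 83), (9, 81), (12, 80), (15, 78), (18, 77)]
 across -35 [(-18, 80), (-15, 81), (-12, 81), (-9, 80), (-6, 79), (-3, 80), (0, 78), (
[... 1600 characters left out ...]
54, 75), (58, 71), (62, 69), (66, 71), (70, 71), (74, 71), (78, 71), (82, 70), (86, 70), (90, 69)] [233.884 180.714]
 across 40 [(-18, 78), (-15, 75), (-12, 75), (-9, 78), (-6, 78), (-3, 75), (0, 78), (3, 76), (6, 72), (9, 68), (12, 70), (15, 76), (18, 85)]
 across 20 [(-18, 114), (-15, 118), (-12, 122), (-9, 125), (-6, 130), (-3, 129), (0, 124), (3, 112), (6, 95), (9, 81), (12, 73), (15, 70), (18, 66)]
 across -20 [(-18, 112), (-15, 103), (-12, 96), (-9, 107), (-6, 123), (-3, 126), (0, 118), (3, 106), (6, 92), (9, 73), (12, 63), (15, 59), (18, 59)]
 across -35 [(-18, 76), (-15, 71), (-12, 82), (-9, 99), (-6, 109), (-3, 109), (0, 102), (3, 91), (6, 78), (9, 69), (12, 63), (15, 61), (18, 58)]
```

```bash
python3 -c "
from cell import manip
print(manip.sign_off())"
```

```text
the job is handed in; nothing more can be done
None
```

I set the bar down in the V-rest, let go, re-gripped it from the side and laid it in the cradle with its head in the wider slot. I handed the job in at about 23 s of 51; the final position comes from force and camera readings, not a last look at a picture, and sign-off returned no verdict.

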